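# Wind a ratcheted vial carousel back to the code reader

### The arm

A 6-joint arm with a two-finger parallel gripper is mounted at the origin on the work surface. World frame = base frame: x ahead of the robot, y to its left, z up, the work surface at z = 0. Lengths are in m, angles in degrees, forces in N, time in s.
With the tool pointing down it reaches from about 0.25 to 0.725 m from the base axis. Payload 9.7 kg.
Tool frame: the origin (TCP) lies between the finger pads; the fingertips stand 22 mm ahead of it and the grasp point (between the pads) lies 3 mm ahead of it; z points along the fingers, y is the line along which they close (so a half turn about z gives the same grasp; the last joint's range is limited). The gripper opens to 85 mm and grips with 20 to 120 N. Pads are 22 mm wide; open, the fingers measure 114 mm over their backs; the gripper's body (76 mm by 85 mm) begins 54 mm behind the grasp point. The pads swing forward as they close: fully open they stand 13 mm farther back than shut.
Start: joints at [-76.031, 4.979, 10.078, 95.1, 0, 90], TCP at [0.133, -0.534, 0.253] pointing down, gripper open.
Joint ranges: [-179.16, 179.16], [-48.56, 103.87], [-65.8, 70.77], [-126.05, 130.52], [-82.76, 87.17], [-180, 180]. Speed limits (degrees/s): [127.2, 127.2, 147.25, 180, 180, 180].

### API

Orientations are given as [roll, pitch, yaw] about the fixed x, y, z axes, in that order (R = Rz(yaw) Ry(pitch) Rx(roll)).
In Python, from workcell import bot, viewer, finder gives the robot as it stands.
- The arm moves only by the tool move_arm, never from a script. Its arguments are lists of equal length, an entry for each row: "offset": the shift along the tool's x, y, z in cm, a list of three; "twist": the turn, a rotation vector about the tool's x, y, z in rad, a list of three; "grip": the opening, from 0 (shut) to 1 (fully open). In form: {"offset": [[x, y, z], ...], "twist": [[ax, ay, az], ...], "grip": [grip, ...]}. A call has 1 to 5 rows; each row shifts and turns the commanded pose from where the row before left it, along the tool's axes as they then stand; what a row does not reach is not made up. A row lasts 1/10 s, in which the tool goes at most 50 mm and 8.59 degrees, less where a joint would pass 70% of its speed; a pose out of reach is approached as far as the arm can. A call is refused whole if a number of a shift passes 5 or a number of a turn 0.15, either way. A call with a gripper value outside its range is refused whole. The fingers move at their own pace and stop on an object; "force" is the grip in N (left out, the last holds). Time passes only in rows, so rows that do not move let the fingers close. It gives the time, the measured TCP pose, the force, the opening and the grip force at its end, in the units of the state.
- bot.get_obs(): the state, without advancing time (a new reading comes with each control period).
- viewer.camera(name): name is "scene" or "side" or "wrist"; returns a dict with "color" (420x560x3 uint8, red, green, blue), "depth" (420x560 float32, m along the optical axis (not along the pixel's ray), 0 where there is no reading), "vfov" (degrees; the focal length in pixels is half the picture's height over the tangent of half this angle, whatever the lens; pixels are square), "cx", "cy" (the principal point, pixels), "position" and "attitude" of the camera in the world; the wrist camera has in their place "tool_from_camera" (4x4, takes a point from camera to tool coordinates, whose origin is the TCP and whose axes are the flange's). Camera axes: x right, y down, z forward; pixel columns grow to the right and rows downward; lengths in m; the calibration is good to about 2 mm. A picture is of the moment at which its call begins: read the wrist's pose just before it.
- bot.job_done(): hands the job in; it is judged then, once.
Trained networks look in a picture, given as the dict that the camera call returned (one of the last four; its "shot" number tells which), for a name from the list of things; names that differ only in an ending like _2 or _b are one class to them, and where a whole thing is asked for, a point or a joint stands for the part that bears it (a point fixed in the world has none). Each returns a list of dicts, best first, with "p" (0 to 1); they miss things now and then, are a little off and sometimes report something else, mostly with a low value. They report only what shows in the picture. A call takes as long as a camera call.
- finder.boxes_of(picture, thing): "position" ([column, row] in pixels, amid what is visible of it).
- finder.pinpoint(picture, thing): "position" ([column, row] in pixels: a listed point, or the origin of a listed thing).
The state is a dict: "time": time; "q": joint angles; "qd": joint speeds; "joint_efforts": joint torques, N m; "ee_pos": TCP position; "tcp_rot": TCP orientation; "wrist_force": force on the tool from outside, world axes, zero at the start; "torque": the same for the moment, N m; "opening": finger opening in m; "grasp_force": force on a finger pad.
Only numpy, scipy, OpenCV 4.12 (cv2) and the standard library are available. Lean on these libraries where they do the work, as an engineer would, in place of code of your own. Each camera call takes 0.05 s, during which the arm holds its last target. There are 200 camera calls.

### The job

The vial carousel has been indexed past the code reader: flip its holding pawl up and over so that it stays clear, wind the carousel backwards (counter-clockwise seen from above) by its crank knob until the one tall vial has come back to just short of the reader's window, then flip the pawl down again into the teeth. Finally turn the carousel gently on backwards until you feel the pawl stop it with the tall vial facing the window, keep it pressed lightly against the pawl for a moment, and let go; never force the ratchet against its pawl, and leave the loose things around it where they are.

Things in the scene. Friction and masses are not known exactly. Their poses are not given: they have to be found in the camera images.
- carousel_axis (a point): on the carousel's upright axis, level with the disc's top, 57 mm above the table; does not turn. Grey disc, 212 mm across, on an aluminium plate (310 x 340 x 12 mm) fixed to the table. The point's axes are the plate's, z up: the reader stands on its +y side, the pawl bracket near its -x, -y corner. Nine capped vials (23 mm wide) are clipped on the disc 55 mm from the axis, 8 are 40 mm tall
- carousel (a joint): turn of the carousel, rad; grows backwards = counter-clockwise seen from above. 0: the tall vial faces the middle of the reader window; starts at -1.95 to -1.05. Range -2.6 to 0.9; stays where it is left (friction about 0.06 N m). The lowered pawl stops it somewhere within 0.2 of 0, differently each time, and again every 0.524: let the pawl down while it reads about -0.28 and feel for the rest
- crank_knob (a point): where to grip the crank knob, 165 mm above the table: upright round black knob, 22 mm diameter, 45 mm tall (142 to 187 mm above the table), 80 mm from the carousel axis, on a flat crank arm from the hub over the vials (18 mm wide, its top 142 mm above the table). In the plate's axes it stands at 0.6 rad + the joint value counter-clockwise from +x
- tall_vial (a point): half-way up the one 70 mm tall vial (23 mm wide, its cap wider than the others, 29 mm), 55 mm from the carousel axis. On the disc's rim outside the vials stand 12 steel saw teeth, 0.524 rad apart, 12 mm high, 84 to 104 mm from the axis, ramp on the clockwise side, upright face on the counter-clockwise side; their ring is clamped to the disc with a slightly different turn each time
- reader_window (a point): centre of the dark window of the code reader, a grey block (70 x 45 mm, 120 mm high over the table) on the plate's +y side, 117 mm from the carousel axis
- pawl (a joint): lift of the pawl, rad: 0 to 0.03 = fully down between two teeth, about 0.16 = nose on a tooth's crest, 1.9 = flipped right over onto its stop. It falls by its own weight: down into the teeth below about 1.3, over onto its stop above about 1.55
- pawl_pivot (a point): on the pawl's hinge, 84 mm above the table, between two dark cheeks (36 mm over all in x, 30 mm in y, tops 96 mm above the table). Axes are the plate's; the hinge lies along x. With the pawl down its arm (16 mm wide, 79 mm long) runs level along +y over the toothed rim to the nose. The bracket is set anew each time, up to 3 mm either way along y
- pawl_handle (a point): middle of the pawl's handle: round steel crossbar along x (parallel to the hinge), 11 mm thick, 26 mm long, on a thin stem over the arm. With the pawl down it is 55 mm from the pivot along +y and 45 mm above it; it swings about the hinge (radius 71 mm) and can be pinched by its two ends from above in every position
- pawl_nose: the pawl's nose: steel block 18 x 7 mm reaching from the arm's end down between the teeth, 75 mm from the hinge and 95 mm from the carousel axis. Origin on the hinge. Nose down, the carousel is stopped backwards; forwards (clockwise) the teeth lift the nose and click under it. Stiff: gives about 1 mm at 20 N; over 20 N on the nose harms it
- jar: loose bystander: capped jar, 38 mm wide, 55 mm tall, standing on the plate's right far corner; origin under its centre
- spare_vial: loose bystander: capped vial, 23 mm wide, 40 mm tall, standing on the plate's left near corner; origin under its centre
- beaker: loose bystander: glass beaker, 68 mm wide, 90 mm tall, on the table; origin under its centre
- reagent_bottle: loose bystander: bottle, 64 mm wide, 130 mm tall, on the table; origin under its centre
- dish: loose bystander: flat glass dish, 90 mm wide, 16 mm tall, on the table; origin under its centre
- tip_box: loose bystander: open divided box, 90 x 120 x 50 mm, on the table; origin under its centre
- foam_rack: loose bystander: flat dark block, 100 x 160 x 35 mm, on the table; origin under its centre

How it is judged:
By the outcome, as a careful person would: the job done as asked, in the order asked, and still so for the second after the job is handed in, with the robot touching nothing.
It also fails if it takes over 72 s, if anything falls off the work surface, if the arm or the gripper's body presses on something with over 40 N, if the wrist force passes 120 N, or if a joint passes its speed limit or range.

## Working session

There is one attempt and no reset: what is moved stays moved. The work goes in short steps, Python scripts to look and compute and a tool call to move; the robot and the scene stay as the last step left them, time stands still between calls to the robot, and variables do not carry over. Pictures are saved under pics/ and viewed, at most 10 in all, crops included, and the job is handed in when it is done.

Besides the shell and the picture viewer there is one more tool, called after "Emit:" as name(argument=value, ...) on one line, values as JSON. move_arm: Moves the arm, as the interface text tells. Its arguments: {"type":"object","properties":{"offset":{"type":"array","items":{"type":"array","items":{"type":"number"}}},"twist":{"type":"array","items":{"type":"array","items":{"type":"number"}}},"grip":{"type":"array","items":{"type":"number"}},"force":{"type":"number"}},"required":["offset","twist","grip"]}

```bash
ls; mkdir -p pics; cat > h.py <<'E'
import numpy as np, cv2
from workcell import bot, viewer, finder
from scipy.spatial.transform import Rotation as R
def tool():
    o=bot.get_obs(); T=np.eye(4); T[:3,3]=o['ee_pos']; T[:3,:3]=R.from_euler('xyz',o['tcp_rot'],degrees=True).as_matrix(); return T,o
def cam(n):
    T,o=tool(); p=viewer.camera(n)
    if n=='wrist': C=T@np.array(p['tool_from_camera'])
    else:
        C=np.eye(4); C[:3,3]=p['position']; a=np.array(p['attitude'])
        C[:3,:3]=a if a.shape==(3,3) else R.from_euler('xyz',a,degrees=True).as_matrix()
    p['C']=C; return p
def f(p): return 210/np.tan(np.radians(p['vfov'])/2)
def ray(p,uv):
    d=np.array([(uv[0]-p['cx'])/f(p),(uv[1]-p['cy'])/f(p),1]); return p['C'][:3,3],p['C'][:3,:3]@d
def atz(p,uv,z):
    o,d=ray(p,uv); return o+d*(z-o[2])/d[2]
def atd(p,uv):
    o,d=ray(p,uv); u,v=int(round(uv[0])),int(round(uv[1])); w=p['depth'][max(v-1,0):v+2,max(u-1,0):u+2]; return o+d*np.median(w)
def proj(p,X):
    c=np.linalg.inv(p['C'])@np.append(X,1); return c[:2]/c[2]*f(p)+[p['cx'],p['cy']]
def save(p,n): cv2.imwrite('pics/'+n,p['color'][:,:,::-1])
E
python3 - <<'E'
from h import *
np.set_printoptions(precision=4,suppress=True)
Z=dict(carousel_axis=.057,crank_knob=.165,tall_vial=.092,reader_window=None,pawl_pivot=.084,pawl_handle=.129)
print(bot.get_obs())
ims=[]
for n in('scene','side','wrist'):
    p=cam(n); ims.append(p['color']); print(n,p.get('position'),p.get('attitude'),p['vfov'])
    if n=='wrist': print(p['tool_from_camera'])
    for t,z in Z.items():
        for r in finder.pinpoint(p,t)[:2]:
            print(t,round(r['p'],2),np.round(r['position'],1),atd(p,r['position']),atz(p,r['position'],z) if z else '')
save(dict(color=ims[0]),'a.png');save(dict(color=ims[1]),'b.png')
E
```

```text
pics
{'time': 0.0, 'q': array([-76.0337,   5.0128,  10.0317,  95.0996,  -0.0017,  90.003 ]), 'qd': array([ 0.079 , -0.0452, -0.0562, -0.0741,  0.0372,  0.0614]), 'joint_efforts': array([  0.0005, -52.0387,  46.4803,   0.0163,   0.    ,   0.    ]), 'ee_pos': array([ 0.1327, -0.5335,  0.2525]), 'tcp_rot': array([-179.9193,    0.0017,   13.9634]), 'wrist_force': array([0.4918, 0.425 , 0.4266]), 'torque': array([-0.0439,  0.0187, -0.0255]), 'grasp_force': 0.0, 'opening': 0.08507696485533403}
scene [0.8701 0.5925 1.2092] [-148.1604   -0.8691  151.9202] 49.899786809917686
carousel_axis 0.69 [273. 223.] [0.5892 0.0342 0.0859] [0.582  0.0198 0.057 ]
crank_knob 0.83 [249.5 194.9] [ 0.6272 -0.0306  0.1718] [ 0.6256 -0.0347  0.165 ]
crank_knob 0.33 [265.  111.1] [ 0.3957 -0.402   0.034 ] [ 0.4486 -0.2911  0.165 ]
tall_vial 0.6 [259.2 225.7] [0.6344 0.0392 0.1164] [0.6291 0.0269 0.092 ]
reader_window 0.94 [294.2 250.8] [0.587  0.1531 0.1217] 
reader_window 0.49 [247.5 193. ] [ 0.632  -0.0317  0.1832] 
pawl_pivot 0.73 [287.1 190.5] [ 0.5033 -0.0412  0.0919] [ 0.5007 -0.0457  0.084 ]
pawl_handle 0
[... 321 characters left out ...]
0.77 [307.8 216.4] [ 0.6308 -0.0518  0.1693] [ 0.6321 -0.0455  0.165 ]
crank_knob 0.29 [248.3 216.4] [0.4963 0.2097 0.0005] [ 0.4841 -0.0341  0.165 ]
tall_vial 0.97 [300.9 224.5] [ 0.6159 -0.045   0.1408] [0.629  0.0239 0.092 ]
reader_window 0.8 [274.  203.2] [0.5674 0.1354 0.0928] 
pawl_pivot 0.86 [250.4 245.9] [ 0.4869 -0.0609  0.0931] [ 0.4876 -0.0491  0.084 ]
pawl_handle 0.66 [270.5 369.3] [ 0.5067 -0.3875  0.0283] [ 0.4976 -0.4652  0.129 ]
pawl_handle 0.57 [249.  216.9] [0.4983 0.2064 0.0008] [0.4885 0.0168 0.129 ]
wrist None None 69.80892526380235
[[ 0.0002 -0.9621 -0.2727  0.0697]
 [ 1.      0.0003 -0.0006  0.0004]
 [ 0.0006 -0.2727  0.9621 -0.1197]
 [ 0.      0.      0.      1.    ]]
```

View pics/a.png

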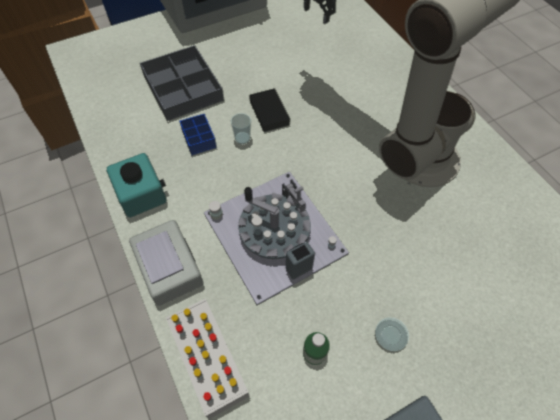

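View pics/b.png

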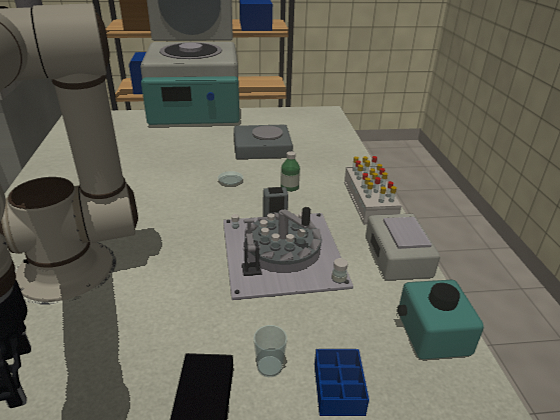

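The plate is near the axis (0.59, 0.02), with the pawl on its left near side and the knob at about (0.63, -0.04). I'll go above for a close look.

Emit:
move_arm(offset=[[0, 0, -2], [0, 0, -2], [0, 0, -2], [0, 0, -2], [0, 0, -1]], twist=[[0, 0, -0.1474], [0, 0, -0.1474], [0, 0, -0.1474], [0, 0, -0.1474], [0, 0, -0.1474]], grip=[1, 1, 1, 1, 1])

```text
time: 1.55
ee_pos: [0.1328, -0.5339, 0.3451]
tcp_rot: [179.9, 0.1, 56.5]
wrist_force: [-0.2, -0.6, 0.1]
opening: 0.0854
grasp_force: 0.0
```

Emit:
move_arm(offset=[[0, 0, 0], [0, 0, 0], [0, 0, 0], [0, 0, 0]], twist=[[0, 0, -0.1474], [0, 0, -0.1474], [0, 0, -0.1474], [0, 0, -0.1474]], grip=[1, 1, 1, 1])

```text
time: 1.95
ee_pos: [0.1328, -0.5338, 0.3433]
tcp_rot: [-180.0, -0.0, 90.3]
wrist_force: [0.4, -0.8, -0.2]
opening: 0.0854
grasp_force: 0.0
```

Emit:
move_arm(offset=[[3.9, 3, 0], [3.9, 3, 0], [3.9, 3, 0], [3.9, 3, 0], [3.9, 3, 0]], twist=[[0, 0, 0], [0, 0, 0], [0, 0, 0], [0, 0, 0], [0, 0, 0]], grip=[1, 1, 1, 1, 1])

```text
time: 2.45
ee_pos: [0.2835, -0.3371, 0.3434]
tcp_rot: [180.0, 0.0, 89.9]
wrist_force: [1.2, -0.2, -0.6]
opening: 0.0854
grasp_force: 0.0
```

Emit:
move_arm(offset=[[3.9, 3, 0], [3.9, 3, 0], [3.9, 3, 0], [3.9, 3, 0], [3.9, 3, 0]], twist=[[0, 0, 0], [0, 0, 0], [0, 0, 0], [0, 0, 0], [0, 0, 0]], grip=[1, 1, 1, 1, 1])

```text
time: 2.95
ee_pos: [0.4337, -0.1419, 0.3436]
tcp_rot: [180.0, 0.0, 90.0]
wrist_force: [1.9, -0.5, -1.2]
opening: 0.0857
grasp_force: 0.0
```

Emit:
move_arm(offset=[[3.9, 3, 0], [3.9, 3, 0], [3.9, 3, 0], [2, 3, 0], [0, 0, 0]], twist=[[0, 0, 0], [0, 0, 0], [0, 0, 0], [0, 0, 0], [0, 0, 0]], grip=[1, 1, 1, 1, 1])

```text
time: 3.45
ee_pos: [0.5555, -0.0041, 0.341]
tcp_rot: [-179.9, -0.0, 90.2]
wrist_force: [-0.2, 0.3, -0.8]
opening: 0.0854
grasp_force: 0.0
```

```bash
cat > loc.py <<'E'
from h import *
np.set_printoptions(precision=4,suppress=True)
Z=dict(carousel_axis=.057,crank_knob=.165,tall_vial=.092,reader_window=None,pawl_pivot=.084,pawl_handle=.129)
def loc(n,names=Z):
    p=cam(n); print(n,'tcp',bot.get_obs()['ee_pos'])
    for t in names:
        z=Z.get(t)
        for r in finder.pinpoint(p,t)[:2]:
            print(t,round(r['p'],2),np.round(r['position'],1),atd(p,r['position']),atz(p,r['position'],z) if z else '')
    return p
E
python3 - <<'E'
from loc import *
p=loc('wrist')
im=p['color'].copy(); save(dict(color=im),'c.png')
# plate mask by height
v,u=np.mgrid[0:420,0:560]; d=p['depth']; c=np.stack([(u-p['cx'])/f(p)*d,(v-p['cy'])/f(p)*d,d,np.ones_like(d)],-1)@p['C'].T
np.save('pc.npy',c[...,:3])
m=((abs(c[...,2]-.012)<.005)&(d>0)).astype(np.uint8)
pts=c[m>0][:,:2].astype(np.float32)
# reader top (z~.12)
r=c[(abs(c[...,2]-.12)<.006)&(c[...,1]>.1)][:,:2].astype(np.float32)
print(len(pts),len(r)); 
for q in(pts,r):
    if len(q): print(cv2.minAreaRect(q), q.min(0),q.max(0))
E
```

```text
wrist tcp [ 0.5541 -0.0055  0.3418]
carousel_axis 0.96 [299.7 157.9] [0.576  0.0287 0.136 ] [0.5806 0.02   0.057 ]
crank_knob 0.58 [351.8 228.7] [ 0.6248 -0.0336  0.1857] [ 0.6299 -0.0409  0.165 ]
tall_vial 0.81 [344.2 156.9] [0.6256 0.0289 0.1258] [0.6325 0.0253 0.092 ]
reader_window 0.88 [299.   54.5] [0.575  0.1362 0.1012] 
reader_window 0.65 [345.4 227.2] [ 0.6203 -0.0349  0.1776] 
pawl_pivot 0.68 [230.2 220.5] [ 0.4907 -0.0565  0.0919] [ 0.4892 -0.0591  0.084 ]
pawl_handle 0.6 [216.1 190. ] [ 0.4851 -0.0061  0.1389] [ 0.4829 -0.0083  0.129 ]
25781 3227
((0.6666334867477417, -0.05964094400405884), (0.5725480318069458, 0.5283317565917969), 4.6940131187438965) [ 0.4025 -0.345 ] [0.9508 0.2205]
((0.5739639401435852, 0.16068075597286224), (0.06898032128810883, 0.04537847265601158), 2.9227964878082275) [0.5391 0.1376] [0.6091 0.1828]
```

View pics/c.png

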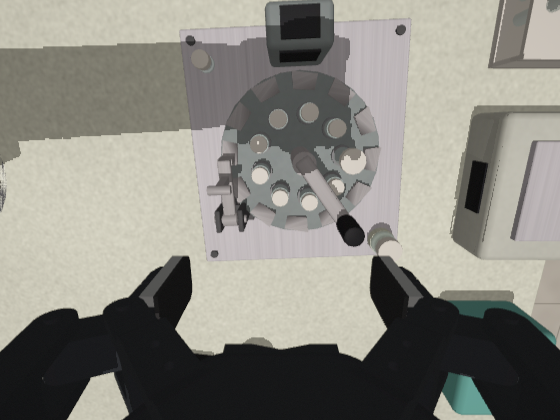

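```bash
python3 - <<'E'
import numpy as np,cv2
np.set_printoptions(precision=4,suppress=True)
c=np.load('pc.npy'); P=c.reshape(-1,3)
y=np.radians(2.9); A=np.array([.581,.0205]); Rm=np.array([[np.cos(y),np.sin(y)],[-np.sin(y),np.cos(y)]])
Q=np.c_[(P[:,:2]-A)@Rm.T,P[:,2]]
def show(n,m): q=Q[m]; print(n,len(q),q.min(0),q.max(0),q.mean(0), P[m].mean(0)) if len(q) else print(n,0)
near=(abs(Q[:,0]+.09)<.04)&(abs(Q[:,1]+.03)<.09)
show('handle',near&(Q[:,2]>.118)&(Q[:,2]<.15))
show('cheeks',near&(Q[:,2]>.092)&(Q[:,2]<.1)&(Q[:,1]<-.05))
show('arm',near&(Q[:,2]>.085)&(Q[:,2]<.1)&(Q[:,1]>-.045))
k=(Q[:,2]>.175)&(Q[:,2]<.2)&(np.hypot(Q[:,0],Q[:,1])<.12); show('knob',k)
q=Q[k].mean(0); print(np.hypot(*q[:2]),np.arctan2(q[1],q[0])-.6)
k=(Q[:,2]>.122)&(Q[:,2]<.134)&(np.hypot(Q[:,0]-.05,Q[:,1])<.03); show('tall',k)
E
```

```text
handle 263 [-0.1079 -0.0277  0.1181] [-0.0821 -0.0163  0.1407] [-0.0942 -0.0212  0.1362] [ 0.488  -0.0055  0.1362]
cheeks 279 [-0.1134 -0.0867  0.092 ] [-0.0774 -0.0573  0.0967] [-0.0952 -0.0718  0.0944] [ 0.4896 -0.056   0.0944]
arm 686 [-0.1041 -0.0445  0.085 ] [-0.05    0.0338  0.1   ] [-0.0773 -0.0061  0.0943] [0.5041 0.0105 0.0943]
knob 420 [ 0.0326 -0.0747  0.1751] [ 0.0535 -0.0536  0.1876] [ 0.0422 -0.0627  0.1845] [ 0.6263 -0.04    0.1845]
0.07560186964225116 -1.5783497034992786
tall 530 [ 0.0405 -0.0124  0.1227] [0.0682 0.0154 0.1278] [0.0544 0.0015 0.1258] [0.6352 0.0248 0.1258]
```

Handle at about (0.487, -0.006, 0.135), plate yaw about 2.9°, joint about -1.55. I'm descending above the handle.

Emit:
move_arm(offset=[[0, 0, 0], [0.1, -2.2, 3.5], [0.1, -2.2, 3.5], [0, -2.3, 3.5], [0, 0, 2.7]], twist=[[0, 0, -0.047], [0, 0, 0], [0, 0, 0], [0, 0, 0], [0, 0, 0]], grip=[0.6, 0.6, 0.6, 0.6, 0.6], force=20)

```text
time: 4.3
ee_pos: [0.4831, -0.0087, 0.2101]
tcp_rot: [-180.0, -0.0, 92.6]
wrist_force: [0.1, -0.1, 0.7]
opening: 0.0511
grasp_force: 0.0
```

```bash
cat > pl.py <<'E'
from loc import *
yw=np.radians(2.9); A=np.array([.581,.0205])
Rm=np.array([[np.cos(yw),np.sin(yw)],[-np.sin(yw),np.cos(yw)]])
def cloud(p):
    v,u=np.mgrid[0:420,0:560]; d=p['depth']; c=np.stack([(u-p['cx'])/f(p)*d,(v-p['cy'])/f(p)*d,d,np.ones_like(d)],-1)@p['C'].T
    P=c[...,:3][d>0]; return np.c_[(P[:,:2]-A)@Rm.T,P[:,2]]
def tcp(): 
    T,o=tool(); print('t',o['time'],'tcp plate',Rm@(T[:2,3]-A),T[2,3],'rot',o['tcp_rot'],'F',o['wrist_force'],'open',o['opening'])
def show(n,q): print(n,len(q),*( (q.min(0),q.max(0),np.median(q,0)) if len(q) else ()))
E
python3 - <<'E'
from pl import *
tcp(); p=loc('wrist',['pawl_handle','pawl_pivot']); save(p,'d.png'); Q=cloud(p)
near=(abs(Q[:,0]+.095)<.016)&(abs(Q[:,1]+.03)<.09)
show('handle',Q[near&(Q[:,2]>.118)&(Q[:,2]<.15)])
show('arm',Q[near&(Q[:,2]>.085)&(Q[:,2]<.11)&(Q[:,1]>-.045)])
E
```

```text
t 4.3 tcp plate [-0.0993 -0.0242] 0.21011069565456517 rot [-179.9804   -0.0001   92.599 ] F [ 0.0572 -0.0628  0.7117] open 0.051103186149126595
wrist tcp [ 0.4831 -0.0087  0.2062]
pawl_handle 0.55 [284.4 226. ] [ 0.4863 -0.0065  0.1387] [ 0.4866 -0.0099  0.129 ]
pawl_pivot 0.79 [284.2 259.1] [ 0.4889 -0.0533  0.0911] [ 0.4892 -0.0566  0.084 ]
pawl_pivot 0.71 [283.2 223.3] [ 0.4854 -0.0049  0.138 ] [ 0.4867 -0.0231  0.084 ]
handle 692 [-0.1078 -0.028   0.1181] [-0.0825 -0.0161  0.1402] [-0.0951 -0.0204  0.1378]
arm 770 [-0.1038 -0.045   0.0856] [-0.0867  0.0063  0.1097] [-0.0957 -0.0072  0.0944]
```

View pics/d.png

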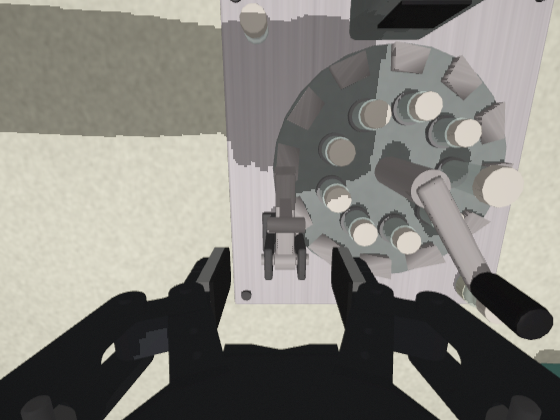

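The picture confirms the handle between the fingers at (284,226). It needs a shift of 4 mm along y, 2.5 mm along x and 6 cm down, then close.

Emit:
move_arm(offset=[[0.25, 0.4, 3], [0, 0, 3.1], [0, 0, 0], [0, 0, 0], [0, 0, 0]], twist=[[0, 0, -0.003], [0, 0, 0], [0, 0, 0], [0, 0, 0], [0, 0, 0]], grip=[0.6, 0.6, 0.5, 0.25, 0.25])

```text
time: 4.95
ee_pos: [0.4872, -0.0055, 0.1522]
tcp_rot: [-179.7, -0.0, 92.8]
wrist_force: [-20.3, 0.4, 3.6]
opening: 0.025
grasp_force: 22.8
```

Emit:
move_arm(offset=[[0, 0, 0], [0, 0, 0], [0, 0, 0]], twist=[[0, 0, 0], [0, 0, 0], [0, 0, 0]], grip=[0.2, 0.2, 0.2])

```text
time: 5.25
ee_pos: [0.4872, -0.0055, 0.1523]
tcp_rot: [-179.7, -0.0, 92.8]
wrist_force: [-18.9, -0.4, 3.0]
opening: 0.0251
grasp_force: 22.8
```

```bash
python3 - <<'E'
from pl import *
tcp()
E
```

```text
t 5.25 tcp plate [-0.095  -0.0212] 0.1522546209905824 rot [-179.6873   -0.0073   92.8245] F [-18.9485  -0.3623   2.9697] open 0.025117921549030843
```

The grip is a little high and off-centre, so I'll reopen, go 7 mm lower and shift 1 mm.

Emit:
move_arm(offset=[[0, 0, 0], [0, -0.1, 0.8], [0, 0, 0], [0, 0, 0], [0, 0, 0]], twist=[[0, 0, 0], [0, 0, 0], [0, 0, 0], [0, 0, 0], [0, 0, 0]], grip=[0.45, 0.45, 0.2, 0.2, 0.2])

```text
time: 5.75
ee_pos: [0.4869, -0.0053, 0.1432]
tcp_rot: [-179.8, -0.0, 92.8]
wrist_force: [-15.7, 0.7, 9.5]
opening: 0.0251
grasp_force: 21.8
```

```bash
python3 - <<'E'
from pl import *
tcp(); tcp()
E
```

```text
t 5.75 tcp plate [-0.0953 -0.021 ] 0.14320776654504838 rot [-179.7864   -0.021    92.8412] F [-15.6573   0.7472   9.4814] open 0.025060039626768973
t 5.75 tcp plate [-0.0953 -0.021 ] 0.14320776654504838 rot [-179.7864   -0.021    92.8412] F [-15.6573   0.7472   9.4814] open 0.025060039626768973
```

Emit:
move_arm(offset=[[-0.87, -0.15, -0.74], [-0.97, -0.1, -0.59], [-1.06, 0, -0.42], [-1.11, 0, -0.26], [-1.13, 0, -0.07]], twist=[[0, 0, 0], [0, 0, 0], [0, 0, 0], [0, 0, 0], [0, 0, 0]], grip=[0.2, 0.2, 0.2, 0.2, 0.2])

```text
time: 6.25
ee_pos: [0.489, -0.0579, 0.1638]
tcp_rot: [180.0, 0.0, 92.8]
wrist_force: [-3.0, 2.1, 2.0]
opening: 0.0254
grasp_force: 21.5
```

Emit:
move_arm(offset=[[-1.14, 0, 0.11], [-1.1, 0, 0.29], [-1.04, 0, 0.47], [-0.95, 0, 0.62], [-0.84, 0, 0.77]], twist=[[0, 0, 0], [0, 0, 0], [0, 0, 0], [0, 0, 0], [0, 0, 0]], grip=[0.2, 0.2, 0.2, 0.2, 0.2])

```text
time: 6.75
ee_pos: [0.4915, -0.1094, 0.1407]
tcp_rot: [180.0, 0.1, 92.8]
wrist_force: [-3.5, -0.9, 4.1]
opening: 0.0251
grasp_force: 22.9
```

Emit:
move_arm(offset=[[0, 0, 0]], twist=[[0, 0, 0]], grip=[0.2])

```text
time: 6.85
ee_pos: [0.4914, -0.11, 0.1399]
tcp_rot: [-180.0, 0.1, 92.7]
wrist_force: [-3.4, -3.8, 4.5]
opening: 0.0255
grasp_force: 23.1
```

Emit:
move_arm(offset=[[0, 0, 0], [0, 0, 0], [0, 0, -3], [0, 0, -4], [0, 0, -4]], twist=[[0, 0, 0], [0, 0, 0], [0, 0, 0], [0, 0, 0], [0, 0, 0]], grip=[0.5, 0.6, 0.6, 0.6, 0.6])

```text
time: 7.35
ee_pos: [0.4912, -0.1075, 0.2514]
tcp_rot: [-180.0, -0.0, 92.9]
wrist_force: [1.3, -0.1, 0.1]
opening: 0.051
grasp_force: 0.0
```

Emit:
move_arm(offset=[[1.2, 2.9, 0], [1.2, 2.9, 0], [1.2, 2.9, 0], [1.2, 2.9, 0], [1.3, 2.7, 0]], twist=[[0, 0, 0], [0, 0, 0], [0, 0, 0], [0, 0, 0], [0, 0, 0.13]], grip=[0.6, 0.6, 0.6, 0.6, 0.6])

```text
time: 7.85
ee_pos: [0.6327, -0.0389, 0.2501]
tcp_rot: [180.0, 0.0, 85.4]
wrist_force: [1.0, -0.6, 0.4]
opening: 0.0514
grasp_force: 0.0
```

Emit:
move_arm(offset=[[0, 0, 0], [0, 0, 0], [0, 0, 0], [0, 0, 0], [0, 0, 0]], twist=[[0, 0, 0.136], [0, 0, 0.136], [0, 0, 0.136], [0, 0, 0.136], [0, 0, 0.136]], grip=[0.6, 0.6, 0.6, 0.6, 0.6])

```text
time: 8.35
ee_pos: [0.6315, -0.0394, 0.2502]
tcp_rot: [180.0, 0.0, 46.1]
wrist_force: [1.0, -0.0, -0.2]
opening: 0.0513
grasp_force: 0.0
```

Emit:
move_arm(offset=[[0, 0, 0], [0, 0, 0]], twist=[[0, 0, 0.138], [0, 0, 0]], grip=[0.6, 0.6])

```text
time: 8.55
ee_pos: [0.6314, -0.0395, 0.2502]
tcp_rot: [180.0, 0.0, 38.4]
wrist_force: [0.6, -0.4, -0.1]
opening: 0.0511
grasp_force: 0.0
```

```bash
cat >> pl.py <<'E'
def state(p):
    """joint from knob top and tall cap; handle spot"""
    Q=cloud(p); r=np.hypot(Q[:,0],Q[:,1]); a=np.arctan2(Q[:,1],Q[:,0])
    k=Q[(Q[:,2]>.18)&(Q[:,2]<.192)&(abs(r-.08)<.016)]
    if len(k)>20:
        (cx,cy),rr=cv2.minEnclosingCircle(k[:,:2].astype(np.float32)); print('knob',len(k),cx,cy,'R',rr,'r',np.hypot(cx,cy),'joint',np.arctan2(cy,cx)-.6)
    k=Q[(Q[:,2]>.122)&(Q[:,2]<.132)&(abs(r-.055)<.018)]
    if len(k)>50:
        (cx,cy),rr=cv2.minEnclosingCircle(k[:,:2].astype(np.float32)); print('tall',len(k),cx,cy,'R',rr,'r',np.hypot(cx,cy),'joint',np.arctan2(cy,cx)-np.pi/2)
    h=Q[(abs(Q[:,0]+.095)<.016)&(abs(Q[:,1]+.07)<.1)&(Q[:,2]>.11)]; show('pawl>0.11',h)
    return Q
E
python3 - <<'E'
from pl import *
tcp(); p=cam('wrist'); save(p,'e.png'); state(p)
p=cam('side'); state(p)
E
```

```text
t 8.55 tcp plate [ 0.0473 -0.0625] 0.2501742016296356 rot [179.9956   0.0044  38.4237] F [ 0.632  -0.4495 -0.0731] open 0.05109061343559861
knob 819 0.04416315257549286 -0.06456500291824341 R 0.010880827903747559 r 0.07822418837699144 joint -1.570882236989914
tall 998 0.0552368089556694 0.0012861612485721707 R 0.014629260636866093 r 0.05525178073476409 joint -1.5475160376166193
pawl>0.11 102 [-0.0912 -0.0999  0.1118] [-0.0857 -0.0836  0.1415] [-0.0871 -0.089   0.1271]
knob 46 0.04197993874549866 -0.06778570264577866 R 0.01153650414198637 r 0.07973215624989545 joint -1.6163036934597992
pawl>0.11 1026 [-0.111  -0.1425  0.1115] [-0.079  -0.0612  0.6671] [-0.0963 -0.0976  0.6184]
```

View pics/e.png

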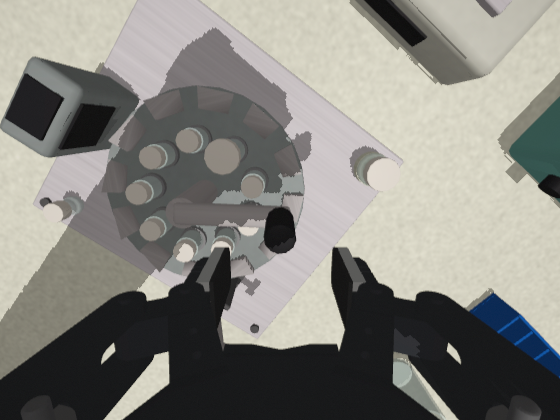

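The pawl lies flipped over at (250,290), and the knob sits between the fingers. I'll descend onto it and grip.

Emit:
move_arm(offset=[[-0.3, 0.15, 4], [0, 0, 3.8], [0, 0, 0], [0, 0, 0], [0, 0, 0]], twist=[[0, 0, 0], [0, 0, 0], [0, 0, 0], [0, 0, 0], [0, 0, 0]], grip=[0.6, 0.6, 0.2, 0.2, 0.2])

```text
time: 9.15
ee_pos: [0.6286, -0.041, 0.173]
tcp_rot: [-179.8, 0.0, 38.7]
wrist_force: [-7.1, 8.0, -12.0]
opening: 0.0213
grasp_force: 24.6
```

Emit:
move_arm(offset=[[0, 0, 0], [0, 0, 0]], twist=[[0, 0, 0], [0, 0, 0]], grip=[0.15, 0.15])

```text
time: 9.35
ee_pos: [0.6287, -0.041, 0.173]
tcp_rot: [-179.8, 0.1, 38.7]
wrist_force: [-7.5, 7.4, -11.0]
opening: 0.0213
grasp_force: 24.6
```

```bash
cat > arc.py <<'E'
import sys
from pl import *
T,o=tool(); tcp()
v=np.array([.581,.0205,T[2,3]])-T[:3,3]; print('r',np.hypot(*v[:2]),'knob joint',np.arctan2(*(-(Rm@v[:2]))[::-1])-.6)
vt=T[:3,:3].T@v
d=float(sys.argv[1])
print('offset cm',100*(vt-R.from_rotvec([0,0,-d]).apply(vt)),'twist z',-d)
E
python3 arc.py 0.12
```

```text
t 9.35 tcp plate [ 0.0445 -0.0638] 0.17297752189859428 rot [-179.7599    0.0596   38.6849] F [ -7.5266   7.4343 -11.0236] open 0.02130062844070078
r 0.07780783998666102 knob joint -1.5618409746946953
offset cm [ 0.9322 -0.0414  0.    ] twist z -0.12
```

Emit:
move_arm(offset=[[0.96, -0.2, 0], [0.96, -0.05, 0], [0.96, -0.05, 0], [0.96, -0.05, 0], [0.96, -0.05, 0]], twist=[[0, 0, -0.12], [0, 0, -0.12], [0, 0, -0.12], [0, 0, -0.12], [0, 0, -0.12]], grip=[0.15, 0.15, 0.15, 0.15, 0.15])

```text
time: 9.85
ee_pos: [0.6561, -0.0023, 0.173]
tcp_rot: [-180.0, 0.0, 73.3]
wrist_force: [-2.2, -1.3, -13.3]
opening: 0.021
grasp_force: 24.1
```

```bash
sed -i 's/v=np.array(\[.581,.0205/v=np.array([.5798,.022/' arc.py; python3 arc.py 0.12
```

```text
t 9.85 tcp plate [ 0.0739 -0.0266] 0.17299881750100404 rot [-179.9534    0.0393   73.2575] F [ -2.1729  -1.3493 -13.2944] open 0.020950708300357664
r 0.08009926127426431 knob joint -0.9586212383014356
offset cm [ 0.9597 -0.0424  0.    ] twist z -0.12
```

Emit:
move_arm(offset=[[0.96, -0.04, 0.1], [0.96, -0.04, 0], [0.96, -0.04, 0], [0.96, -0.04, 0], [0.96, -0.04, 0]], twist=[[0, 0, -0.12], [0, 0, -0.12], [0, 0, -0.12], [0, 0, -0.12], [0, 0, -0.12]], grip=[0.15, 0.15, 0.15, 0.15, 0.15])

```text
time: 10.35
ee_pos: [0.657, 0.0451, 0.173]
tcp_rot: [180.0, 0.0, 107.6]
wrist_force: [-2.5, -3.1, -8.3]
opening: 0.0211
grasp_force: 24.6
```

Emit:
move_arm(offset=[[0.32, 0, 0], [0, 0, 0]], twist=[[0, 0, -0.04], [0, 0, 0]], grip=[0.15, 0.15])

```text
time: 10.55
ee_pos: [0.656, 0.0483, 0.1729]
tcp_rot: [180.0, 0.0, 109.7]
wrist_force: [-1.7, -1.5, -5.4]
opening: 0.0211
grasp_force: 24.7
```

```bash
python3 arc.py 0.04; python3 - <<'E'
from pl import *
p=cam('wrist'); state(p)
p=cam('scene'); state(p)
E
```

```text
t 10.55 tcp plate [0.0763 0.024 ] 0.17293021938033878 rot [179.9654   0.0369 109.7077] F [-1.7447 -1.4943 -5.4043] open 0.021073745243253145
r 0.08058934561111591 knob joint -0.3184164926516086
offset cm [ 0.3223 -0.0027  0.    ] twist z -0.04
knob 3113 0.07457790523767471 0.02504168078303337 R 0.019575640559196472 r 0.07866987813692693 joint -0.2760501275157817
tall 2103 0.018642907962203026 0.05416015535593033 R 0.0145095344632864 r 0.05727897035968508 joint -0.33151468525891037
pawl>0.11 226 [-0.0933 -0.1384  0.11  ] [-0.0815 -0.0758  0.1215] [-0.0874 -0.0822  0.1149]
knob 34 0.07327541708946228 0.03149117901921272 R 0.015711113810539246 r 0.07975575907515874 joint -0.19410064013690592
tall 78 0.018237467855215073 0.055657315999269485 R 0.014417370781302452 r 0.05856912205260159 joint -0.31664873907567603
pawl>0.11 359 [-0.1109 -0.1345  0.11  ] [-0.0791  0.03    0.6308] [-0.0946 -0.0026  0.6233]
```

Emit:
move_arm(offset=[[0.3, 0, 0], [0, 0, 0], [0, 0, 0], [0, 0, 0], [0, 0, 0]], twist=[[0, 0, -0.037], [0, 0, 0], [0, 0, 0], [0, 0, 0], [0, 0, 0]], grip=[0.15, 0.15, 0.4, 0.6, 0.6])

```text
time: 11.15
ee_pos: [0.655, 0.0508, 0.1722]
tcp_rot: [179.9, 0.0, 111.7]
wrist_force: [0.3, -1.0, 0.9]
opening: 0.051
grasp_force: 0.0
```

Emit:
move_arm(offset=[[0, 0, -3], [0, 0, -4], [0, 0, -1], [0, 0, 0]], twist=[[0, 0, 0.1], [0, 0, 0.1], [0, 0, 0.12], [0, 0, 0]], grip=[0.6, 0.6, 0.6, 0.6])

```text
time: 11.55
ee_pos: [0.6555, 0.0509, 0.2542]
tcp_rot: [179.7, -0.0, 93.2]
wrist_force: [0.3, -0.9, -0.1]
opening: 0.0515
grasp_force: 0.0
```

```bash
python3 - <<'E'
from pl import *
tcp(); p=cam('wrist'); Q=state(p); save(p,'f.png')
near=(abs(Q[:,0]+.095)<.02)&(Q[:,1]<-.085)&(Q[:,1]>-.16)
show('flipped handle',Q[near&(Q[:,2]>.105)&(Q[:,2]<.14)])
p=cam('scene'); state(p); 
E
```

```text
t 11.55 tcp plate [0.0759 0.0266] 0.2541739359764827 rot [179.7457  -0.0125  93.2337] F [ 0.3476 -0.9144 -0.0521] open 0.05146498885446135
knob 786 0.07663090527057648 0.02580001950263977 R 0.010955963283777237 r 0.08085750830272138 joint -0.2752413393446903
tall 933 0.016758058220148087 0.0549074225127697 R 0.014530044049024582 r 0.0574078179545755 joint -0.2962257952709193
pawl>0.11 137 [-0.1046 -0.1373  0.11  ] [-0.0899 -0.0718  0.1621] [-0.0935 -0.1224  0.1261]
flipped handle 104 [-0.1023 -0.1373  0.1183] [-0.0899 -0.1166  0.1319] [-0.0914 -0.1241  0.1264]
knob 55 0.07746005058288574 0.02766723558306694 R 0.011838329955935478 r 0.08225287448540715 joint -0.2569424923366046
tall 78 0.016031738370656967 0.05744986608624458 R 0.01543505396693945 r 0.059644813257421055 joint -0.27213325569454705
pawl>0.11 323 [-0.1109 -0.1352  0.1106] [-0.0791  0.0299  0.6838] [-0.0938 -0.0051  0.6722]
```

View pics/f.png

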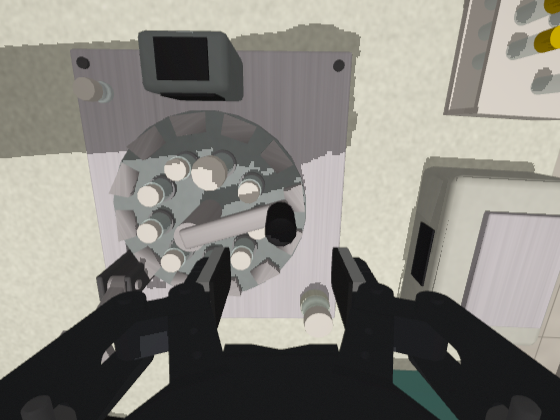

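Carousel now at about -0.28, pawl flipped, handle at plate (-0.096, -0.131). I'm going back to the handle.

Emit:
move_arm(offset=[[-3.16, -3.45, 0], [-3.16, -3.45, 0], [-3.16, -3.45, 0], [-3.16, -3.45, 0], [-3.16, -3.45, 0]], twist=[[0, 0, 0.005], [0, 0, 0], [0, 0, 0], [0, 0, 0], [0, 0, 0]], grip=[0.6, 0.6, 0.6, 0.6, 0.6])

```text
time: 12.15
ee_pos: [0.4891, -0.1172, 0.2497]
tcp_rot: [-179.9, -0.0, 93.3]
wrist_force: [0.6, -1.0, -0.8]
opening: 0.0513
grasp_force: 0.0
```

Emit:
move_arm(offset=[[0, 0, 3], [0, 0, 3], [0, 0, 0]], twist=[[0, 0, 0], [0, 0, 0], [0, 0, 0]], grip=[0.6, 0.6, 0.6])

```text
time: 12.45
ee_pos: [0.4887, -0.1162, 0.1865]
tcp_rot: [-179.6, -0.1, 93.2]
wrist_force: [-0.3, 0.3, -0.2]
opening: 0.0513
grasp_force: 0.0
```

```bash
python3 - <<'E'
from pl import *
tcp(); p=cam('wrist'); Q=cloud(p); save(p,'g.png')
near=(abs(Q[:,0]+.095)<.02)&(Q[:,1]<-.1)&(Q[:,1]>-.16)
show('flipped handle',Q[near&(Q[:,2]>.115)&(Q[:,2]<.14)])
for r in finder.pinpoint(p,'pawl_handle')[:2]:
    X=atz(p,r['position'],.122); print(r['p'],r['position'],Rm@(X[:2]-A))
E
```

```text
t 12.45 tcp plate [-0.0991 -0.1319] 0.18653307152384146 rot [-179.5883   -0.1267   93.1665] F [-0.281   0.3401 -0.2063] open 0.05131389278691033
flipped handle 1029 [-0.1082 -0.1372  0.119 ] [-0.0824 -0.1073  0.135 ] [-0.0955 -0.1284  0.1262]
0.58 [282.2, 235.1] [-0.0977 -0.1336]
```

View pics/g.png

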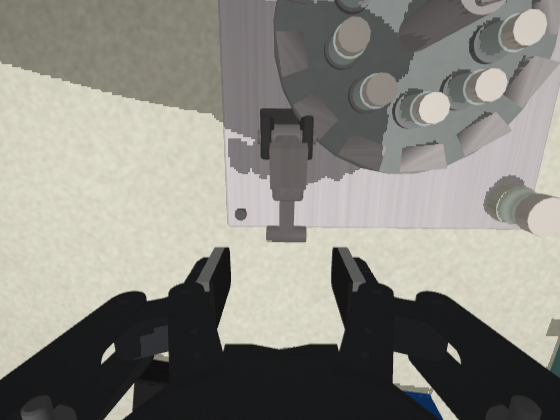

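The handle is at (286,234), between the fingers. Next: down, pinch.

Emit:
move_arm(offset=[[0, 0.25, 3], [0, 0, 2.5], [0, 0, 0], [0, 0, 0], [0, 0, 0]], twist=[[0, 0, 0.004], [0, 0, 0], [0, 0, 0], [0, 0, 0], [0, 0, 0]], grip=[0.6, 0.6, 0.2, 0.2, 0.2])

```text
time: 13.05
ee_pos: [0.4921, -0.1159, 0.1377]
tcp_rot: [-179.8, -0.0, 92.9]
wrist_force: [-11.6, 2.5, -2.8]
opening: 0.0251
grasp_force: 24.6
```

Emit:
move_arm(offset=[[0, 0, 0]], twist=[[0, 0, 0]], grip=[0.2])

```text
time: 13.15
ee_pos: [0.4921, -0.1159, 0.1378]
tcp_rot: [-179.8, -0.0, 92.9]
wrist_force: [-10.9, 1.9, -1.9]
opening: 0.025
grasp_force: 24.6
```

Emit:
move_arm(offset=[[0, 0, 0], [0, -0.2, 0.6], [0, 0, 0], [0, 0, 0], [0, 0, 0]], twist=[[0, 0, 0], [0, 0, 0], [0, 0, 0], [0, 0, 0], [0, 0, 0]], grip=[0.45, 0.45, 0.2, 0.2, 0.2])

```text
time: 13.65
ee_pos: [0.4917, -0.1164, 0.1311]
tcp_rot: [180.0, 0.0, 92.8]
wrist_force: [-2.4, -0.1, 3.4]
opening: 0.0252
grasp_force: 20.8
```

Emit:
move_arm(offset=[[0.74, 0, -0.99], [0.9, 0, -0.85], [1.03, 0, -0.68], [1.14, 0, -0.48], [1.21, 0, -0.29]], twist=[[0, 0, 0], [0, 0, 0], [0, 0, 0], [0, 0, 0], [0, 0, 0]], grip=[0.2, 0.2, 0.2, 0.2, 0.2])

```text
time: 14.15
ee_pos: [0.4892, -0.0652, 0.1641]
tcp_rot: [180.0, 0.0, 92.9]
wrist_force: [1.5, -0.8, -1.9]
opening: 0.0253
grasp_force: 20.3
```

Emit:
move_arm(offset=[[1.23, 0, -0.07], [1.23, 0, 0.15], [1.19, 0, 0.36], [1.1, 0, 0.56], [0.99, 0, 0.74]], twist=[[0, 0, 0], [0, 0, 0], [0, 0, 0], [0, 0, 0], [0, 0, 0]], grip=[0.2, 0.2, 0.2, 0.2, 0.2])

```text
time: 14.65
ee_pos: [0.4864, -0.0073, 0.146]
tcp_rot: [179.9, -0.1, 92.9]
wrist_force: [1.5, 0.8, 1.8]
opening: 0.0253
grasp_force: 21.8
```

Emit:
move_arm(offset=[[0.2, 0, 0.2], [0, 0, 0]], twist=[[0, 0, 0], [0, 0, 0]], grip=[0.2, 0.2])

```text
time: 14.85
ee_pos: [0.4863, -0.0051, 0.1437]
tcp_rot: [180.0, -0.1, 92.9]
wrist_force: [1.1, 3.9, 5.5]
opening: 0.0248
grasp_force: 22.2
```

```bash
python3 - <<'E'
from pl import *
tcp()
E
```

```text
t 14.85 tcp plate [-0.0958 -0.0208] 0.1437335694188162 rot [179.9559  -0.1044  92.9313] F [1.0612 3.9424 5.4553] open 0.02479292785623431
```

Emit:
move_arm(offset=[[0, 0, 0], [0, 0, 0], [0, 0, -3], [0, 0, -4], [0, 0, 0]], twist=[[0, 0, 0], [0, 0, 0], [0, 0, 0], [0, 0, 0], [0, 0, 0]], grip=[0.4, 0.6, 0.6, 0.6, 0.6])

```text
time: 15.35
ee_pos: [0.4874, -0.0069, 0.2184]
tcp_rot: [179.7, 0.0, 92.8]
wrist_force: [0.4, 0.2, 0.6]
opening: 0.0515
grasp_force: 0.0
```

```bash
python3 - <<'E'
from pl import *
tcp(); p=cam('wrist'); Q=state(p); save(p,'h.png')
near=(abs(Q[:,0]+.095)<.016)&(abs(Q[:,1]+.03)<.09)
show('handle',Q[near&(Q[:,2]>.118)&(Q[:,2]<.15)])
a=Q[near&(Q[:,2]>.083)&(Q[:,2]<.11)&(abs(Q[:,0]+.095)<.006)]
for y in np.arange(-.04,.02,.01):
    b=a[abs(a[:,1]-y)<.003]
    if len(b): print(round(y,3),len(b),np.median(b[:,2]))
p=cam('scene'); state(p)
E
```

```text
t 15.35 tcp plate [-0.0949 -0.0226] 0.2184021510453011 rot [179.6653   0.023   92.8238] F [0.4131 0.2208 0.5736] open 0.0514523263301645
tall 1541 0.016498668119311333 0.05429818853735924 R 0.015012633055448532 r 0.05674944341709256 joint -0.2949879083336271
pawl>0.11 12543 [-0.111  -0.022   0.1103] [-0.079  -0.0015  0.299 ] [-0.0952 -0.0114  0.2848]
handle 554 [-0.1077 -0.022   0.1182] [-0.0824 -0.0121  0.135 ] [-0.0947 -0.0156  0.1323]
-0.04 86 0.08740551073724595
-0.02 13 0.08696245929923063
-0.01 130 0.08787546349150119
0.0 95 0.08741781229635598
knob 53 0.07775601744651794 0.027315650135278702 R 0.012340391054749489 r 0.08241445863109309 joint -0.2621679653139157
tall 78 0.01707480661571026 0.05622607469558716 R 0.014717504382133484 r 0.05876155628161706 joint -0.2948306889557688
pawl>0.11 1650 [-0.1109 -0.0716  0.1114] [-0.079  0.03   0.678] [-0.0932  0.0152  0.5373]
```

View pics/h.png

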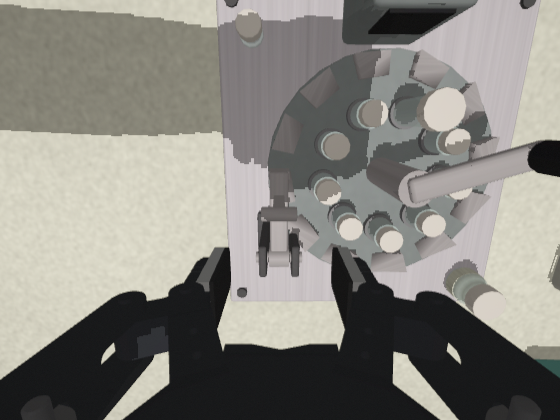

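The pawl is fully down (arm level, handle at z = 0.129). I'm returning to the knob.

Emit:
move_arm(offset=[[0, 0, -3], [1.23, 4.25, 0], [1.24, 4.25, 0], [1.23, 4.25, 0], [1.24, 4.25, 0]], twist=[[0, 0, 0], [0, 0, 0], [0, 0, 0], [0, 0, 0], [0, 0, 0]], grip=[0.6, 0.6, 0.6, 0.6, 0.6])

```text
time: 15.95
ee_pos: [0.6546, 0.0514, 0.242]
tcp_rot: [-179.9, 0.0, 92.8]
wrist_force: [1.1, -0.2, 1.0]
opening: 0.0509
grasp_force: 0.0
```

Emit:
move_arm(offset=[[0, 0, 0], [0, 0, 0], [0, 0, 0], [0, 0, 0]], twist=[[0, 0, -0.11], [0, 0, -0.11], [0, 0, -0.11], [0, 0, 0]], grip=[0.6, 0.6, 0.6, 0.6])

```text
time: 16.35
ee_pos: [0.6532, 0.0509, 0.2418]
tcp_rot: [-179.8, -0.1, 111.8]
wrist_force: [-0.6, -0.1, 0.7]
opening: 0.0512
grasp_force: 0.0
```

```bash
python3 - <<'E'
from pl import *
tcp(); T,o=tool(); print(T[:3,:3].T@(np.array([.655,.0508,.172])-T[:3,3])*100)
p=cam('wrist'); state(p)
E
```

```text
t 16.35 tcp plate [0.0737 0.0267] 0.24178760214049883 rot [-179.828    -0.0529  111.8328] F [-0.5984 -0.1272  0.7499] open 0.051244101418890464
[-0.0817  0.1839  6.9782]
knob 889 0.0767318531870842 0.025456741452217102 R 0.010937000624835491 r 0.08084443690749087 joint -0.2796639784974663
tall 1073 0.016544243320822716 0.05470564216375351 R 0.01454282458871603 r 0.057152596368032424 joint -0.29367822674801713
pawl>0.11 676 [-0.1088 -0.0227  0.1101] [-0.0814 -0.0114  0.1348] [-0.093  -0.0149  0.1316]
```

Emit:
move_arm(offset=[[-0.1, 0.18, 4], [0, 0, 3], [0, 0, 0], [0, 0, 0], [0, 0, 0]], twist=[[0, 0, 0], [0, 0, 0], [0, 0, 0], [0, 0, 0], [0, 0, 0]], grip=[0.6, 0.6, 0.2, 0.2, 0.2])

```text
time: 16.9
ee_pos: [0.6552, 0.0505, 0.1747]
tcp_rot: [-180.0, -0.0, 111.7]
wrist_force: [-3.8, -0.9, -7.8]
opening: 0.0216
grasp_force: 24.2
```

Emit:
move_arm(offset=[[0, 0, 0], [0, 0, 0]], twist=[[0, 0, 0], [0, 0, 0]], grip=[0.15, 0.15])

```text
time: 17.1
ee_pos: [0.6552, 0.0505, 0.1747]
tcp_rot: [-180.0, -0.0, 111.7]
wrist_force: [-5.2, -1.1, -4.5]
opening: 0.0213
grasp_force: 24.4
```

```bash
cat >> arc.py <<'E'
u=np.array([v[1],-v[0],0]); u/=np.linalg.norm(u); n=v/np.linalg.norm(v)
print('F along ccw tangent',u@o['wrist_force'],'inward',n@o['wrist_force'],'Mz',o['torque'])
E
python3 arc.py 0.02
```

```text
t 17.1 tcp plate [0.0756 0.0263] 0.17467380834831112 rot [-179.9722   -0.002   111.7196] F [-5.2448 -1.0913 -4.5153] open 0.02134800442569607
r 0.0806336532684758 knob joint -0.2887149331711537
offset cm [0.1613 0.0012 0.    ] twist z -0.02
F along ccw tangent 0.8363697092645466 inward 5.291448942369364 Mz [-0.1824  1.1057 -0.051 ]
```

Emit:
move_arm(offset=[[0.13, -0.05, 0], [0.13, 0, 0], [0.13, 0, 0], [0.13, 0, 0], [0.13, 0, 0]], twist=[[0, 0, -0.016], [0, 0, -0.016], [0, 0, -0.016], [0, 0, -0.016], [0, 0, -0.016]], grip=[0.15, 0.15, 0.15, 0.15, 0.15])

```text
time: 17.6
ee_pos: [0.6527, 0.0565, 0.1746]
tcp_rot: [179.9, 0.0, 116.4]
wrist_force: [-1.6, -0.5, -1.4]
opening: 0.0215
grasp_force: 24.8
```

Emit:
move_arm(offset=[[0.1, 0, 0], [0.1, 0, 0], [0.1, 0, 0]], twist=[[0, 0, -0.0125], [0, 0, -0.0125], [0, 0, -0.0125]], grip=[0.15, 0.15, 0.15])

```text
time: 17.9
ee_pos: [0.6514, 0.0592, 0.1746]
tcp_rot: [179.9, 0.0, 118.5]
wrist_force: [-1.4, -1.5, 2.5]
opening: 0.0214
grasp_force: 25.1
```

```bash
python3 arc.py 0.02
```

```text
t 17.9 tcp plate [0.0722 0.0351] 0.17463533215741658 rot [179.9316   0.028  118.5385] F [-1.4059 -1.4676  2.4963] open 0.02138192406287473
r 0.08065468656579688 knob joint -0.1714004635580723
offset cm [0.1613 0.0014 0.    ] twist z -0.02
F along ccw tangent -0.6541031459248499 inward 1.924202261006398 Mz [-0.1938  0.3383 -0.0679]
```

Free so far, at about -0.17. Continuing in small steps.

Emit:
move_arm(offset=[[0.1, 0, 0], [0.1, 0, 0], [0.1, 0, 0]], twist=[[0, 0, -0.0125], [0, 0, -0.0125], [0, 0, -0.0125]], grip=[0.15, 0.15, 0.15])

```text
time: 18.2
ee_pos: [0.6499, 0.0618, 0.1746]
tcp_rot: [179.9, 0.0, 120.7]
wrist_force: [-0.4, -0.7, 6.5]
opening: 0.0212
grasp_force: 25.4
```

```bash
python3 arc.py 0.02
```

```text
t 18.2 tcp plate [0.0709 0.0378] 0.17458841285344442 rot [179.9283   0.0281 120.6915] F [-0.3803 -0.7419  6.4891] open 0.021193898165047152
r 0.0806649368619734 knob joint -0.13398966049821853
offset cm [0.1613 0.0015 0.    ] twist z -0.02
F along ccw tangent -0.457245208971693 inward 0.6971767445835627 Mz [-0.1418  0.1577 -0.0572]
```

Emit:
move_arm(offset=[[0.1, 0, -0.1], [0.1, 0, 0], [0.1, 0, 0]], twist=[[0, 0, -0.0125], [0, 0, -0.0125], [0, 0, -0.0125]], grip=[0.15, 0.15, 0.15])

```text
time: 18.5
ee_pos: [0.649, 0.0633, 0.1747]
tcp_rot: [180.0, 0.2, 122.8]
wrist_force: [8.3, -8.3, -2.2]
opening: 0.021
grasp_force: 24.6
```

Emit:
move_arm(offset=[[0.1, 0, 0], [0.1, 0, 0]], twist=[[0, 0, -0.0125], [0, 0, -0.0125]], grip=[0.15, 0.15])

```text
time: 18.7
ee_pos: [0.6487, 0.0638, 0.1747]
tcp_rot: [180.0, 0.3, 124.2]
wrist_force: [14.1, -14.7, -3.8]
opening: 0.0212
grasp_force: 24.5
```

```bash
python3 arc.py 0.02
```

```text
t 18.7 tcp plate [0.0698 0.0398] 0.17466460283604718 rot [179.9732   0.3023 124.1561] F [ 14.0825 -14.7294  -3.7959] open 0.021226568512497
r 0.0805941580230031 knob joint -0.10562660381770239
offset cm [0.161  0.0066 0.    ] twist z -0.02
F along ccw tangent -19.89607337121067 inward -4.406561710785029 Mz [-2.7242 -2.5532 -0.1056]
```

The pawl has stopped it at about -0.11. I'm easing back to a light press.

Emit:
move_arm(offset=[[-0.18, 0, 0]], twist=[[0, 0, 0.025]], grip=[0.15])

```text
time: 18.8
ee_pos: [0.6491, 0.0633, 0.1747]
tcp_rot: [180.0, 0.2, 122.8]
wrist_force: [5.0, -3.7, -0.6]
opening: 0.0216
grasp_force: 24.8
```

```bash
python3 arc.py 0.02
```

```text
t 18.8 tcp plate [0.0701 0.0393] 0.17466420400240876 rot [179.9663   0.1508 122.7652] F [ 4.9675 -3.6639 -0.6278] open 0.02164444700495614
r 0.08061841890756952 knob joint -0.11315401532143399
offset cm [0.1612 0.0039 0.    ] twist z -0.02
F along ccw tangent -5.690411974200261 inward -2.3913634474934424 Mz [-0.3645 -0.7461  0.3128]
```

Emit:
move_arm(offset=[[0, 0, 0], [0, 0, 0], [0, 0, 0], [0, 0, 0], [0, 0, 0]], twist=[[0, 0, 0], [0, 0, 0], [0, 0, 0], [0, 0, 0], [0, 0, 0]], grip=[0.15, 0.15, 0.15, 0.15, 0.15])

```text
time: 19.3
ee_pos: [0.6489, 0.0635, 0.1747]
tcp_rot: [180.0, 0.1, 122.8]
wrist_force: [6.2, -5.7, -0.1]
opening: 0.0212
grasp_force: 24.7
```

Emit:
move_arm(offset=[[0, 0, 0], [0, 0, 0], [0, 0, 0], [0, 0, 0], [0, 0, 0]], twist=[[0, 0, 0], [0, 0, 0], [0, 0, 0], [0, 0, 0], [0, 0, 0]], grip=[0.15, 0.15, 0.15, 0.15, 0.15])

```text
time: 19.8
ee_pos: [0.6489, 0.0635, 0.1747]
tcp_rot: [180.0, 0.1, 122.8]
wrist_force: [7.2, -5.2, -1.5]
opening: 0.0214
grasp_force: 24.7
```

Emit:
move_arm(offset=[[0, 0, 0], [0, 0, 0], [0, 0, -2], [0, 0, -4], [0, 0, -4]], twist=[[0, 0, 0], [0, 0, 0], [0, 0, 0], [0, 0, 0], [0, 0, 0]], grip=[0.4, 0.6, 0.6, 0.6, 0.6])

```text
time: 20.3
ee_pos: [0.6472, 0.0647, 0.2755]
tcp_rot: [-179.9, -0.1, 122.8]
wrist_force: [0.4, 0.1, 1.2]
opening: 0.0513
grasp_force: 0.0
```

```bash
python3 - <<'E'
from pl import *
tcp(); p=cam('wrist'); Q=state(p); save(p,'i.png')
p=cam('side'); state(p)
E
```

```text
t 20.3 tcp plate [0.0684 0.0408] 0.2754815635303392 rot [-179.904    -0.0711  122.8087] F [0.4211 0.0599 1.1945] open 0.05128368122544376
knob 651 0.07130845636129379 0.03814533352851868 R 0.01087981928139925 r 0.08087003412038647 joint -0.10879713678593095
tall 829 0.007532562594860792 0.05690181255340576 R 0.01439086813479662 r 0.05739822097511753 joint -0.13161301841404183
pawl>0.11 527 [-0.1084 -0.0224  0.11  ] [-0.0816 -0.0118  0.1353] [-0.0937 -0.0149  0.1317]
knob 42 0.06936195492744446 0.03332317993044853 R 0.012191815301775932 r 0.07695138148229624 joint -0.15213510250409412
tall 58 0.0056715537793934345 0.05559006705880165 R 0.015397236682474613 r 0.05587863704381681 joint -0.10167279226063464
pawl>0.11 540 [-0.111  -0.0302  0.1109] [-0.0792  0.0163  0.6567] [-0.0955 -0.0214  0.6253]
```

View pics/i.png

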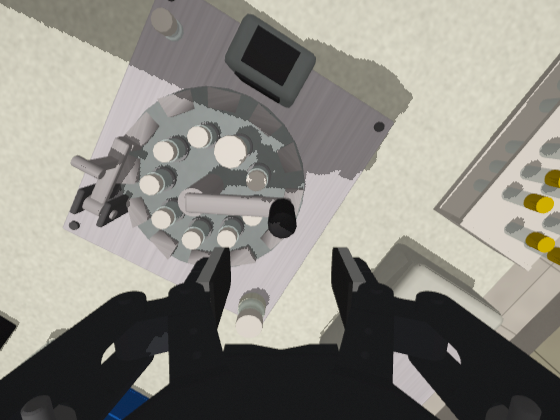

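The tall vial (230,152) faces the reader window, the pawl is down at (110,180), the bystanders stand where they were, and the robot is clear.

```bash
python3 -c "
from workcell import bot
print(bot.job_done())"
```

```text
the job is handed in; nothing more can be done
None
```

I handed the job in at about 20 s: the pawl is down in the teeth and the carousel rests against it at about -0.11 rad, with the tall vial facing the window; the press reached about 20 N at the knob (about 17 N on the nose, under its 20 N limit) before I eased back to a light 6–9 N, held it for a second and let go.

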